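Clamp the phone in the one-touch charging cradle

ROBOT

A 6-joint arm with a two-finger parallel gripper is mounted at the origin on a cart in front of the work surface, level with it; the furniture and walls round the work are solid. World frame = base frame: x ahead of the robot, y to its left, z up, the work surface at z = 0. Lengths are in m, angles in rad, forces in N, time in s.
With the tool pointing down it reaches from about 0.25 to 0.725 m from the base axis. Payload 4 kg.
Tool frame: the origin (TCP) lies on the centre line of the jaws, within the pads' length; the fingertips stand 22 mm ahead of it and the grasp point (between the pads) lies 3 mm ahead of it; z points along the fingers, y is the line along which they close (so a half turn about z gives the same grasp; the last joint's range is limited). The gripper opens to 85 mm and grips with 20 to 120 N. Pads are 22 mm wide; open, the fingers measure 114 mm over their backs; the gripper's body (76 mm by 85 mm) begins 54 mm behind the grasp point. The pads swing forward as they close: fully open they stand 13 mm farther back than shut.
Start: joints at [-1.183, 0.241, 0.005, 1.335, 0, 1.571], TCP at [0.189, -0.463, 0.253] pointing down, gripper open.
Joint ranges: [-2.72, 2.72], [-1.05, 1.87], [-1.09, 1.28], [-1.99, 2.15], [-1.42, 1.44], [-3.14, 3.14]. Speed limits (rad/s): [2.79, 2.79, 3.14, 3.14, 3.14, 3.14].

INTERFACE

Orientations are given as a unit quaternion [x, y, z, w].
In Python, from workcell import bot gives the robot as it stands.
- The arm moves only by the shell command python3 -m inch 'ROWS'. ROWS is JSON, one flat list of numbers, 7 for each row, row after row: the shift along the world's x, y, z in mm, then the turn, a rotation vector about the world's x, y, z in rad, then the opening in per cent of the stroke, from 0 (shut) to 100 (fully open). A call has 1 to 8 rows; each row is the pose to reach, as a shift and turn from the pose commanded when the call began; what a row does not reach only later rows make up. A row lasts 1/12 s, in which the tool goes at most 41.7 mm and 7.16 degrees, less where a joint would pass 70% of its speed; a pose out of reach is approached as far as the arm can. A call with a gripper value outside its range is refused whole. The fingers move at their own pace and stop on an object; the grip force is fixed at half the most. Time passes only in rows, so rows that repeat a pose let the fingers close. It gives the time, the measured TCP pose, the force, the opening and the grip force at its end, in the units of the state.
- bot.get_obs(): the state, without advancing time (a new reading comes with each control period).
- bot.camera(name): name is "side" or "top" or "wrist"; returns the picture (400x640x3 uint8, blue, green, red); there is no depth.
- bot.camera_info(name): a dict with "intrinsics" (3x3 intrinsics, pixels), "camera_from_world" (4x4, takes a point from world to camera coordinates); the wrist camera has in their place "hand_eye" (4x4, takes a point from camera to tool coordinates, whose origin is the TCP and whose axes are the flange's). Camera axes: x right, y down, z forward; pixel columns grow to the right and rows downward; lengths in m; the calibration is good to about 2 mm. The wrist camera is an equidistant fisheye: a pixel r from the principal point sees the ray r / f radians off the axis. A picture is of the moment at which its call begins: read the wrist's pose just before it. camera_info takes no time and is no camera call.
- bot.job_done(): hands the job in; it is judged then, once.
Trained networks look in the newest picture that a camera, given by its name, has taken for a name from the list of things; names that differ only in an ending like _2 or _b are one class to them, and where a whole thing is asked for, a point or a joint stands for the part that bears it (a point fixed in the world has none). Each returns a list of dicts, best first, with "confidence" (0 to 1); they miss things now and then, are a little off and sometimes report something else, mostly with a low value. They report only what shows in the picture. A call takes as long as a camera call. They do not tell look-alikes from the thing itself.
- bot.silhouettes(camera, target): "mask" (400x640 bool, what is visible of it) and "uv" ([column, row] in pixels, amid what is visible of it).
- bot.spot_point(camera, target): "uv" ([column, row] in pixels: a listed point, or the origin of a listed thing).
The state is a dict: "clock": time; "joint_pos": joint angles; "joint_vel": joint speeds; "tau": joint torques, N m; "eef_pos": TCP position; "tool_rot": TCP orientation; "ft_force": force on the tool from outside, world axes, zero at the start; "ft_torque": the same for the moment, N m; "grip_width": finger opening in m; "grasp_force": force on a finger pad.
Only numpy, scipy, OpenCV 4.12 (cv2) and the standard library are available. Lean on these libraries where they do the work, as an engineer would, in place of code of your own. Each camera call takes 0.05 s, during which the arm holds its last target. There are 200 camera calls.

TASK

Put the phone on charge in the one-touch cradle: push the cradle's sprung clamp arm open until its catch holds it open by itself, lay the phone screen up, lengthwise and centred in the cradle on the raised charging puck, then press the phone down gently until the arm trips and snaps shut against its side. Feel for the catch and do not strain the arm against its end stop or the phone against the bed, and leave the eraser, the binder clip and the tape roll where they are.

Things in the scene. Friction and masses are not known exactly. Their poses are not given: they have to be found in the camera images.
- holder: charging cradle, dark grey, fixed to the desk, 172 x 92 mm, 16 mm high, with a wing under the arm's hinge. Origin on the desk under the middle of the phone bed; x lengthwise along the bed from the low lip (at x = -73 to -78 mm, 22.5 mm high) towards the hinge end, y across it towards the sprung arm, z up. Holding the phone, its middle is on y = 0 and its underside at z = 18 to 19 mm
- jaw_face (a point): middle between the rubber faces of the fixed jaw, at y = -31 mm of the cradle, 25 mm up; the jaw is two posts, 26 mm long, 33 mm high, at x = -48 and +48 mm, 10 mm thick, behind y = -31 mm. With the arm cocked, both sides of the bed are free for fingers at x = -25 to +15 mm
- clamp_arm (a joint): swing of the aluminium clamp arm about its upright hinge, rad: 0 = shut on the empty cradle (gap 52 mm, too narrow for the phone); grows as it is pushed open towards the cradle's +y, clockwise from above. A spring pulls it shut: at the tab 3 N at first, 5 to 7 N near the catch. A catch drops in somewhere from 0.30 to 0.67 rad, unmarked, as its owner set it. Shut on the phone: about 0.1
- tab_face (a point): middle of the inner face (towards the bed; it bears on the phone) of the upright tab at the arm's free end, 40 mm above the desk. The face is 34 mm long and stands 18 to 50 mm above the desk; the tab is 8 mm thick. Arm shut: at about x = -20, y = +21 mm of the cradle; push it towards +y from inside the empty bed
- clamp_hinge (a point): axis of the arm's hinge, at x = +70, y = +48 mm of the cradle, about 93 mm from the tab's face. Some 0.03 to 0.06 rad (3 to 5 mm at the tab) past the point where the catch takes hold, the arm meets a rubber end stop (2 to 4 N more per mm). Let go there, the arm falls back a little and rests open on the catch; let go too early it swings shut
- puck_top (a point): middle of the top of the white round charging puck, 40 mm across, within 8 mm of the cradle's middle. It is the trigger: level with the bed (18 to 19 mm above the desk) while the arm is not cocked, it springs up 5 mm (to 24 mm) when the catch takes hold. Pressed down almost level again it trips the catch, at 4 to 6 N in all; the phone's weight alone does not
- bed: the two dark grey silicone strips of the phone bed, 34 x 50 mm each, at x = -46 and +46 mm of the cradle, tops 18 mm above the desk; they give about 1 mm for each 6 N. Origin and axes as the cradle's
- phone: compact phone in a dark blue rubber case, 134 (x) x 62 (y) x 12 (z) mm, about 0.15 kg, lying screen up. Origin under its middle; grasp it across its 62 mm width
- eraser: blue and white eraser, 22 x 56 x 13 mm, a bystander; origin under its middle
- binder_clip: black binder clip, 32 x 18 x 35 mm, a bystander; origin under its middle
- tape_roll: roll of brown tape, 94 mm across and 48 mm high, a bystander; origin under its middle
Not all that is in view belongs to the job. Leave any turquoise look-alike of the phone alone.

How it is judged:
By the outcome, as a careful person would: the job done as asked, in the order asked, and still so for the second after the job is handed in, with the robot touching nothing.
It also fails if it takes over 67 s, if anything falls off the work surface, if the arm or the gripper's body presses on something with over 40 N, if the wrist force passes 120 N, or if a joint passes its speed limit or range.

## Working session

There is one attempt and no reset: what is moved stays moved. The work goes in short steps, Python scripts to look and compute and a shell command to move; the robot and the scene stay as the last step left them, time stands still between calls to the robot, and variables do not carry over. Pictures are saved under pics/ and viewed, at most 10 in all, crops included, and the job is handed in when it is done.

```bash
mkdir -p pics; ls
cat > h.py <<'E'
import numpy as np, cv2
from workcell import bot
from scipy.spatial.transform import Rotation as R
def ray(cam,uv,obs=None):
    i=bot.camera_info(cam);K=np.array(i["intrinsics"])
    if cam!="wrist":
        T=np.linalg.inv(np.array(i["camera_from_world"]))
        d=np.array([(uv[0]-K[0,2])/K[0,0],(uv[1]-K[1,2])/K[1,1],1])
    else:
        o=obs or bot.get_obs();W=np.eye(4);W[:3,:3]=R.from_quat(o["tool_rot"]).as_matrix();W[:3,3]=o["eef_pos"]
        T=W@np.array(i["hand_eye"])
        a=np.array([(uv[0]-K[0,2])/K[0,0],(uv[1]-K[1,2])/K[1,1]]);r=np.hypot(*a)+1e-12
        d=np.r_[a/r*np.sin(r),np.cos(r)]
    d=T[:3,:3]@d
    return T[:3,3],d/np.linalg.norm(d)
def atz(cam,uv,z,obs=None):
    p,d=ray(cam,uv,obs);return p+d*(z-p[2])/d[2]
def tri(rs):
    A=sum(np.eye(3)-np.outer(d,d) for p,d in rs);b=sum((np.eye(3)-np.outer(d,d))@p for p,d in rs)
    x=np.linalg.solve(A,b);return x,[float(np.linalg.norm(np.cross(d,x-p))) for p,d in rs]
E
python3 - <<'E'
from h import *
np.set_printoptions(precision=4,suppress=True)
ims=[]
for c in ("top","side"):
    ims.append(bot.camera(c))
    cv2.imwrite(f"pics/{c}0.png",ims[-1])
    for t in ("holder","jaw_face","tab_face","clamp_hinge","puck_top","phone","eraser","binder_clip","tape_roll"):
        print(c,t,[(round(d["confidence"],2),np.round(d["uv"],1).tolist(),atz(c,d["uv"],{"jaw_face":.025,"tab_face":.04,"puck_top":.0185}.get(t,0.))[:2].round(4).tolist()) for d in bot.spot_point(c,t)[:4]])
o=bot.get_obs();print(o["clock"],o["eef_pos"],o["tool_rot"],o["ft_force"],o["grip_width"])
E
```

```text
pics
top holder [(0.84, [307.0, 232.0], [0.5, 0.0755])]
top jaw_face [(0.64, [313.7, 228.5], [0.505, 0.0582])]
top tab_face [(0.83, [294.1, 236.0], [0.4843, 0.1064])]
top clamp_hinge [(0.68, [285.3, 203.9], [0.5738, 0.1317])]
top puck_top [(0.66, [306.2, 230.9], [0.5001, 0.0771])]
top phone [(0.75, [373.1, 250.3], [0.4525, -0.0917]), (0.74, [435.2, 240.8], [0.4758, -0.2504]), (0.7, [316.5, 228.1], [0.51, 0.0512])]
top eraser [(0.76, [342.1, 172.0], [0.6589, -0.0172])]
top binder_clip [(0.47, [219.3, 224.8], [0.5199, 0.3004])]
top tape_roll [(0.76, [203.5, 183.1], [0.6307, 0.3466])]
side holder [(0.7, [341.5, 232.0], [0.5074, 0.0819]), (0.26, [351.1, 144.6], [0.4954, -0.267])]
side jaw_face [(0.67, [344.8, 225.3], [0.5016, 0.0851]), (0.63, [343.0, 214.4], [0.5069, 0.0511])]
side tab_face [(0.61, [355.7, 228.8], [0.4787, 0.108]), (0.45, [278.5, 194.4], [0.6578, 0.0167])]
side clamp_hinge [(0.71, [312.1, 239.2], [0.5704, 0.1106])]
side puck_top [(0.59, [339.6, 224.1], [0.513, 0.0761])]
side phone [(0.9, [352.4, 144.5], [0.4917, -0.2679]), (0.73, [365.7, 188.2], [0.4537, -0.0768])]
side eraser [(0.66, [279.0, 195.8], [0.6647, -0.0238])]
side binder_clip [(0.46, [330.6, 321.6], [0.5172, 0.3092])]
side tape_roll [(0.86, [268.6, 339.3], [0.6227, 0.355])]
1.0 [ 0.1891 -0.4629  0.2533] [ 0.9813  0.1927 -0.      0.    ] [ 0.858   0.5123 -0.1775] 0.08520284580705785
```

Run:
```python
import cv2
a=cv2.imread("pics/top0.png")[150:290,190:470];b=cv2.imread("pics/side0.png")[110:260,250:450]
a=cv2.resize(a,(800,400),interpolation=3);b=cv2.resize(b,(266,200),interpolation=3)
c=cv2.copyMakeBorder(b,0,0,0,534,0)
cv2.imwrite("pics/v1.png",cv2.vconcat([a,c]))
```

```text
(no output)
```

View pics/v1.png

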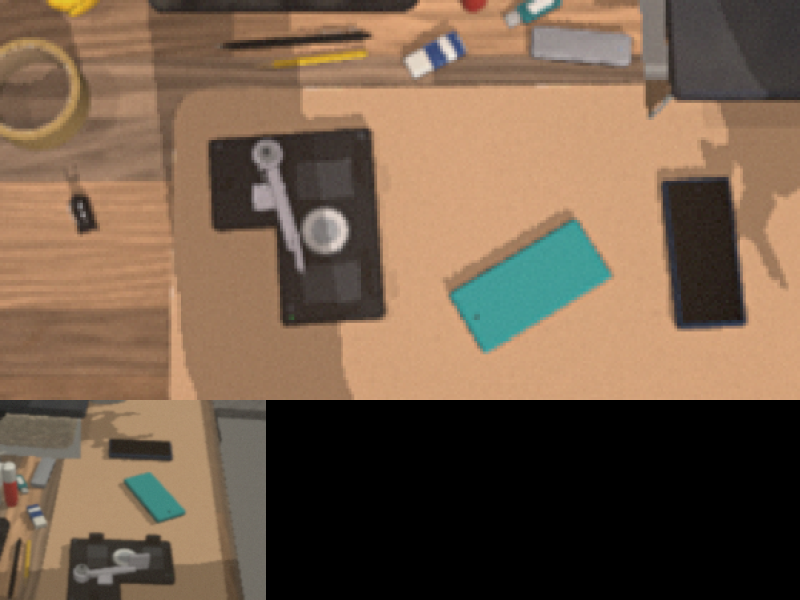

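The dark screen in a dark blue case at top (436,239) is the phone. The turquoise one at (376,250) is the look-alike, and it stays where it is. Next I'll move over the cradle for wrist views.

```bash
python3 -c "
from h import *
print(np.round(bot.camera_info('wrist')['hand_eye'],3),bot.camera_info('wrist')['intrinsics'])"
python3 -m inch '[30,40,10,0,0,-0.1,100, 50,80,20,0,0,-0.2,100, 70,120,30,0,0,-0.31,100, 90,160,50,0,0,-0.31,100, 110,200,50,0,0,-0.31,100, 125,238,50,0,0,-0.31,100, 140,276,50,0,0,-0.31,100, 155,314,50,0,0,-0.31,100]'
python3 -m inch '[15,38,0,0,0,0,100, 30,76,0,0,0,0,100, 45,114,0,0,0,0,100, 60,152,0,0,0,0,100, 75,190,0,0,0,0,100, 85,215,0,0,0,0,100, 85,215,0,0,0,0,100, 85,215,0,0,0,0,100]'
```

```text
[[-0.001 -0.954 -0.299  0.077]
 [ 1.    -0.001 -0.    -0.   ]
 [-0.    -0.299  0.954 -0.12 ]
 [ 0.     0.     0.     1.   ]] [[309.70691629   0.         320.75359665]
 [  0.         309.70691629 194.53286602]
 [  0.           0.           1.        ]]
clock: 1.67
eef_pos: [0.3353, -0.1704, 0.3037]
tool_rot: [0.999, 0.039, 0.001, 0.0]
ft_force: [0.9, 0.3, -0.3]
grip_width: 0.0851
grasp_force: 0.0
clock: 2.33
eef_pos: [0.4204, 0.0378, 0.3028]
tool_rot: [0.999, 0.044, -0.001, -0.002]
ft_force: [-0.4, -0.4, 0.1]
grip_width: 0.0857
grasp_force: 0.0
```

```bash
cat > look.py <<'E'
from h import *
import json,sys
name=sys.argv[1];ts=sys.argv[2:]
o=bot.get_obs();im=bot.camera("wrist");cv2.imwrite(f"pics/{name}.png",im)
out={}
for t in ts:
    ds=bot.spot_point("wrist",t)[:3]
    for d in ds:
        p,v=ray("wrist",d["uv"],o);out.setdefault(t,[]).append([p.tolist(),v.tolist()])
        q=atz("wrist",d["uv"],{"jaw_face":.025,"tab_face":.04,"puck_top":.0185}.get(t,0.),o)
        print(t,round(d["confidence"],2),np.round(d["uv"],1).tolist(),q.round(4).tolist())
json.dump(out,open(name+".json","w"))
print(o["clock"],np.round(o["eef_pos"],4))
E
python3 look.py w1 holder jaw_face tab_face clamp_hinge puck_top bed
python3 -m inch '[-10,40,-40,0,0,0,100, -20,60,-70,0,0,0,100, -20,60,-70,0,0,0,100, -20,60,-70,0,0,0,100]'
python3 look.py w2 holder jaw_face tab_face clamp_hinge puck_top bed
python3 - <<'E'
from h import *
import json
a=json.load(open("w1.json"));b=json.load(open("w2.json"))
for t in a:
    if t in b:
        x,e=tri([tuple(map(np.array,a[t][0])),tuple(map(np.array,b[t][0]))]);print(t,x.round(4),np.round(e,4))
E
```

```text
holder 0.73 [294.3, 92.1] [0.5049, 0.0824, 0.0]
jaw_face 0.96 [315.4, 92.0] [0.5065, 0.0535, 0.025]
tab_face 0.72 [272.7, 108.8] [0.4818, 0.1039, 0.04]
clamp_hinge 0.67 [255.0, 43.2] [0.5704, 0.1417, 0.0]
puck_top 0.84 [294.4, 93.3] [0.503, 0.0805, 0.0185]
2.3333 [0.4204 0.0378 0.3028]
clock: 3.02
eef_pos: [0.4022, 0.0601, 0.2305]
tool_rot: [0.998, 0.063, -0.004, -0.017]
ft_force: [-0.8, 0.6, 0.2]
grip_width: 0.0852
grasp_force: 0.0
jaw_face 0.76 [349.5, 76.7] [0.5047, 0.0505, 0.025]
tab_face 0.55 [292.9, 93.7] [0.4797, 0.1043, 0.04]
clamp_hinge 0.88 [275.0, 14.4] [0.5701, 0.1409, 0.0]
clamp_hinge 0.18 [319.2, 74.0] [0.5052, 0.0829, 0.0]
bed 0.47 [276.4, 11.6] [0.5736, 0.1398, 0.0]
3.0167 [0.4022 0.0601 0.2305]
jaw_face [0.5049 0.0522 0.0398] [0.0017 0.0017]
tab_face [0.48   0.1093 0.0025] [0.0005 0.0005]
clamp_hinge [ 0.5706  0.1417 -0.0017] [0.0004 0.0004]
```

View pics/w2.png

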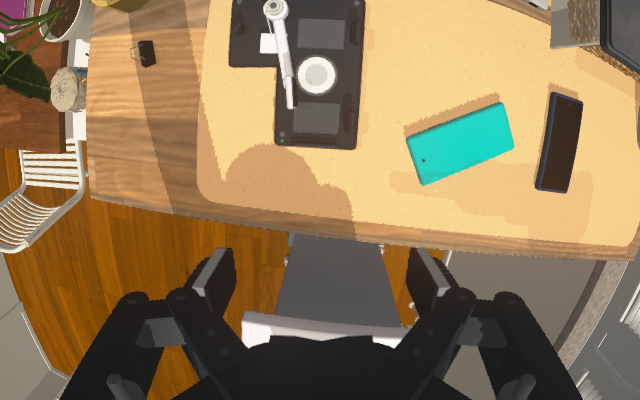

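```bash
cat > st.py <<'E'
from h import *
o=bot.get_obs();np.set_printoptions(precision=4,suppress=True)
print(o["clock"],o["joint_pos"],o["joint_vel"],o["eef_pos"],R.from_quat(o["tool_rot"]).as_matrix()[:,:2].T,o["ft_force"],o["grip_width"])
E
python3 st.py; python3 -m inch '[0,0,0,0,0,0,100,0,0,0,0,0,0,100]';python3 st.py
```

```text
3.3667 [ 0.1248  0.072  -0.2484  1.2484  0.0335  3.1406] [ 0.0015  0.0032 -0.0097 -0.0025  0.0006 -0.0006] [0.4059 0.0604 0.2343] [[ 0.9921  0.1255  0.002 ]
 [ 0.1255 -0.9915 -0.0335]] [ 1.1114 -0.1558  1.1136] 0.08542094900806844
clock: 3.53
eef_pos: [0.4053, 0.0605, 0.2336]
tool_rot: [0.998, 0.063, -0.001, -0.017]
ft_force: [0.1, 0.6, 0.4]
grip_width: 0.0856
grasp_force: 0.0
3.5333 [ 0.1251  0.0724 -0.2498  1.2481  0.0336  3.1406] [ 0.002   0.0027 -0.0061 -0.0027 -0.0007  0.0011] [0.4053 0.0605 0.2336] [[ 0.9921  0.1258  0.0005]
 [ 0.1257 -0.9915 -0.0336]] [0.0636 0.5812 0.3814] 0.08559403517894776
```

Joint 6 is at its limit, so I'll turn the tool half a turn.

```bash
python3 -m inch '[10,-20,10,0,0,0.12,100,21,-36,17,0,0,0.24,100,21,-36,17,0,0,0.36,100,21,-36,17,0,0,0.48,100,21,-36,17,0,0,0.6,100,21,-36,17,0,0,0.72,100,21,-36,17,0,0,0.84,100,21,-36,17,0,0,0.96,100]'>/dev/null
python3 -m inch '[0,0,0,0,0,0.12,100,0,0,0,0,0,0.24,100,0,0,0,0,0,0.36,100,0,0,0,0,0,0.48,100,0,0,0,0,0,0.6,100,0,0,0,0,0,0.72,100,0,0,0,0,0,0.84,100,0,0,0,0,0,0.96,100]'>/dev/null
python3 -m inch '[0,0,0,0,0,0.12,100,0,0,0,0,0,0.24,100,0,0,0,0,0,0.36,100,0,0,0,0,0,0.48,100,0,0,0,0,0,0.6,100,0,0,0,0,0,0.72,100,0,0,0,0,0,0.84,100,0,0,0,0,0,0.96,100]'
python3 -m inch '[0,0,0,0,0,0.12,100,0,0,0,0,0,0.26,100,0,0,0,0,0,0.26,100,0,0,0,0,0,0.26,100,0,0,0,0,0,0.26,0,0,0,0,0,0,0.26,0]'
python3 st.py
python3 look.py w3 holder jaw_face tab_face clamp_hinge puck_top bed
```

```text
clock: 5.53
eef_pos: [0.426, 0.0246, 0.2503]
tool_rot: [0.065, 0.998, -0.017, -0.001]
ft_force: [-0.3, -0.0, 1.0]
grip_width: 0.0857
grasp_force: 0.0
clock: 6.03
eef_pos: [0.4259, 0.0246, 0.2501]
tool_rot: [-0.061, 0.998, -0.017, 0.001]
ft_force: [0.4, 0.1, -0.0]
grip_width: 0.064
grasp_force: 0.0
6.0333 [ 0.0798  0.0953 -0.1805  1.2929 -0.0336 -0.0433] [-0.0015 -0.0004 -0.     -0.0003  0.0011 -0.0075] [0.4259 0.0246 0.2501] [[-0.9924 -0.1227 -0.0006]
 [-0.1227  0.9919 -0.0337]] [ 0.3915  0.0734 -0.0192] 0.06401050878401926
holder 0.69 [364.9, 226.9] [0.5026, 0.0836, 0.0]
jaw_face 0.89 [341.3, 234.7] [0.5063, 0.0523, 0.025]
tab_face 0.85 [385.2, 225.7] [0.4816, 0.1002, 0.04]
puck_top 0.9 [372.8, 234.2] [0.5035, 0.092, 0.0185]
6.0333 [0.4259 0.0246 0.2501]
```

View pics/w3.png

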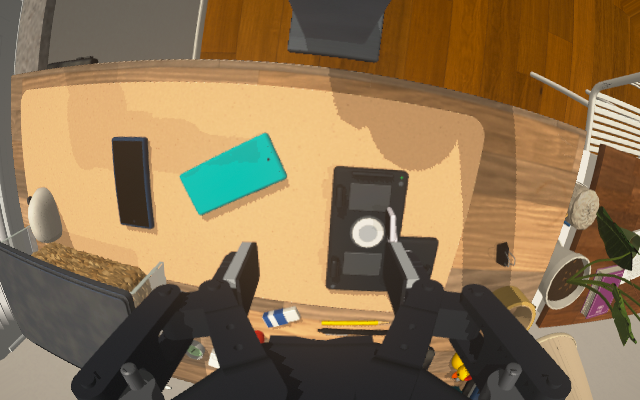

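```bash
python3 -m inch '[25,25,0,0.0335,0.004,-0.04,100,45,50,0,0.0335,0.004,-0.04,100,45,50,0,0.0335,0.004,-0.04,100,45,50,0,0.0335,0.004,-0.04,100,45,50,0,0.0335,0.004,-0.04,100,45,50,0,0.0335,0.004,-0.04,100]'
python3 st.py
python3 look.py w4 holder jaw_face tab_face clamp_hinge puck_top bed
cat > fit.py <<'E'
from h import *
import json
from scipy.optimize import least_squares
# (name, ray origin, dir, weight px->m handled by angular error * range)
D=[]
for n in ("w1","w3","w4"):
    for t,l in json.load(open(n+".json")).items():
        D.append((t,n,np.array(l[0][0]),np.array(l[0][1])))
top={"holder":(307,232),"jaw_face":(313.7,228.5),"tab_face":(294.1,236),"clamp_hinge":(285.3,203.9),"puck_top":(306.2,230.9)}
side={"holder":(341.5,232),"jaw_face":(343,214.4),"tab_face":(355.7,228.8),"clamp_hinge":(312.1,239.2),"puck_top":(339.6,224.1)}
for c,S in(("top",top),("side",side)):
    for t,uv in S.items(): D.append((t,c,*ray(c,uv)))
def model(q):
    x,y,a,px,py,hh=q
    L={"holder":(0,0,0),"jaw_face":(0,-.031,.025),"tab_face":(-.020,.021,.040),"clamp_hinge":(.07,.048,hh),"puck_top":(px,py,.0185)}
    c,s=np.cos(a),np.sin(a)
    return {k:np.array([x+c*v[0]-s*v[1],y+s*v[0]+c*v[1],v[2]]) for k,v in L.items()}
def res(q,raw=False):
    M=model(q);r=[]
    for t,n,p,d in D:
        if t=="bed":continue
        e=np.cross(d,M[t]-p);r.append(e/(1 if n[0]=="w" else 2.))
    if raw:return r
    return np.r_[np.concatenate(r),np.array([q[3],q[4]])*.3]
s=least_squares(res,[.5,.08,.08,0,0,.03],loss="soft_l1",f_scale=.002)
np.set_printoptions(precision=4,suppress=True)
print("cradle x y yaw, puck dx dy, hinge h:",s.x)
for (t,n,*_),e in zip([d for d in D if d[0]!="bed"],res(s.x,True)):print(t,n,np.round(np.linalg.norm(e)*1000,1),end="; ")
print({k:v.round(4).tolist() for k,v in model(s.x).items()})
E
python3 fit.py
```

```text
clock: 6.88
eef_pos: [0.4701, 0.0741, 0.25]
tool_rot: [-0.042, 0.999, -0.0, -0.0]
ft_force: [-0.3, 0.5, -0.1]
grip_width: 0.0807
grasp_force: 0.0
6.8833 [ 0.1564  0.1951 -0.0619  1.3146 -0.0002  0.072 ] [-0.0047 -0.008  -0.0034 -0.0026  0.0013  0.001 ] [0.4701 0.0741 0.25  ] [[-0.9964 -0.0843  0.0008]
 [-0.0843  0.9964 -0.0003]] [-0.2809  0.5439 -0.0771] 0.08070741432211663
holder 0.65 [328.6, 191.7] [0.5048, 0.0869, 0.0]
jaw_face 0.74 [299.7, 196.5] [0.5059, 0.0525, 0.025]
tab_face 0.77 [348.1, 181.6] [0.4794, 0.1052, 0.04]
clamp_hinge 0.55 [360.0, 247.7] [0.5794, 0.1362, 0.0]
puck_top 0.96 [329.3, 195.4] [0.5037, 0.0872, 0.0185]
puck_top 0.69 [358.2, 248.7] [0.5717, 0.1307, 0.0185]
6.8833 [0.4701 0.0741 0.25  ]
cradle x y yaw, puck dx dy, hinge h: [0.5033 0.0835 0.0702 0.0003 0.0021 0.0196]
holder w1 1.9; jaw_face w1 1.4; tab_face w1 0.8; clamp_hinge w1 2.9; puck_top w1 5.2; holder w3 0.7; jaw_face w3 0.8; tab_face w3 2.8; puck_top w3 6.3; holder w4 3.6; jaw_face w4 0.4; tab_face w4 3.3; clamp_hinge w4 3.7; puck_top w4 1.6; holder top 4.3; jaw_face top 2.8; tab_face top 2.0; clamp_hinge top 3.0; puck_top top 4.6; holder side 2.1; jaw_face side 0.9; tab_face side 2.4; clamp_hinge side 2.8; puck_top side 5.8; {'holder': [0.5033, 0.0835, 0.0], 'jaw_face': [0.5055, 0.0526, 0.025], 'tab_face': [0.4819, 0.1031, 0.04], 'clamp_hinge': [0.5698, 0.1363, 0.0196], 'puck_top': [0.5035, 0.0856, 0.0185]}
```

View pics/w4.png

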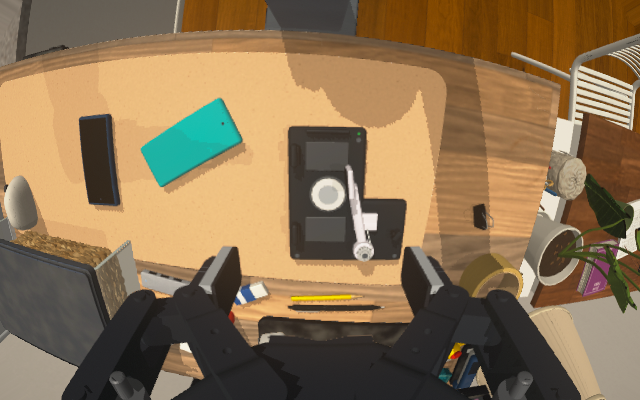

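```bash
cat > ov.py <<'E'
from h import *
import sys
def proj(P,o):
    i=bot.camera_info("wrist");K=np.array(i["intrinsics"]);W=np.eye(4);W[:3,:3]=R.from_quat(o["tool_rot"]).as_matrix();W[:3,3]=o["eef_pos"]
    c=(np.linalg.inv(W@np.array(i["hand_eye"]))@np.r_[P,1])[:3];r=np.hypot(c[0],c[1]);th=np.arctan2(r,c[2])
    return np.array([K[0,2]+K[0,0]*th*c[0]/r,K[1,2]+K[1,1]*th*c[1]/r])
def overlay(src,dst,q,o,box,s,th=0.,phone=None):
    im=cv2.imread(src);x0,y0,x1,y1=box
    im=cv2.resize(im[y0:y1,x0:x1],None,fx=s,fy=s,interpolation=cv2.INTER_CUBIC)
    def poly(pts,col,fr=q):
        c,sn=np.cos(fr[2]),np.sin(fr[2]);L=[]
        for a,b,z in pts:L.append((proj([fr[0]+c*a-sn*b,fr[1]+sn*a+c*b,z],o)-[x0,y0]+.5)*s)
        cv2.polylines(im,[np.array(L).astype(np.int32)],True,col,1)
    rect=lambda a,b,c,d,z:[(a,c,z),(b,c,z),(b,d,z),(a,d,z)]
    for cx in(-.046,.046):poly(rect(cx-.017,cx+.017,-.025,.025,.018),(0,255,0))
    for cx in(-.048,.048):poly(rect(cx-.013,cx+.013,-.041,-.031,.033),(0,255,255))
    t=np.linspace(0,6.28,40);poly([(.02*np.cos(k),.02*np.sin(k),.0185) for k in t],(255,0,255))
    poly([(.07+.008*np.cos(k),.048+.008*np.sin(k),.05) for k in t],(255,255,0))
    ct,st=np.cos(th),np.sin(th);poly([(.07+ct*u+st*v,.048-st*u+ct*v,.05) for u,v in((-.107,-.027),(-.073,-.027),(-.073,-.019),(-.107,-.019))],(0,0,255))
    if phone is not None: poly(rect(-.067,.067,-.031,.031,phone[3]),(255,200,0),phone)
    cv2.imwrite(dst,im)
E
python3 -c "
from ov import *
o=bot.get_obs();overlay('pics/w4.png','pics/o4.png',(.5033,.0835,.0702),o,(270,110,430,275),3.6)"
```

```text
(no output)
```

View pics/o4.png

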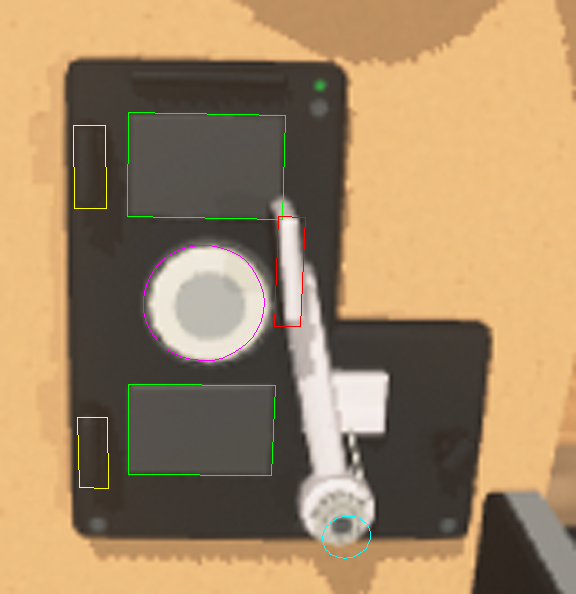

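The projected bed strips land on the real ones within about 1 mm, so the cradle pose holds: (503, 83.5) mm with yaw 0.070. Next I'll shut the fingers and lower them into the bed inside the tab.

```bash
python3 -m inch '[7,4,-35,0,0,-0.015,0,13,7,-70,0,0,-0.015,0,13,7,-105,0,0,-0.015,0,13,7,-140,0,0,-0.015,0,13,7,-160,0,0,-0.015,0,13,7,-160,0,0,-0.015,0,13,7,-160,0,0,-0.015,0,13,7,-160,0,0,-0.015,0]'
python3 look.py w5 tab_face
python3 -c "
from ov import *
o=bot.get_obs();overlay('pics/w5.png','pics/o5.png',(.5033,.0835,.0702),o,(120,100,520,390),2)"
```

```text
clock: 7.9
eef_pos: [0.4851, 0.0817, 0.0916]
tool_rot: [-0.035, 0.999, 0.0, 0.001]
ft_force: [0.4, 0.0, 0.4]
grip_width: -0.0004
grasp_force: 0.0
tab_face 0.8 [352.7, 227.9] [0.4823, 0.1011, 0.04]
7.9 [0.4851 0.0817 0.0916]
```

View pics/o5.png

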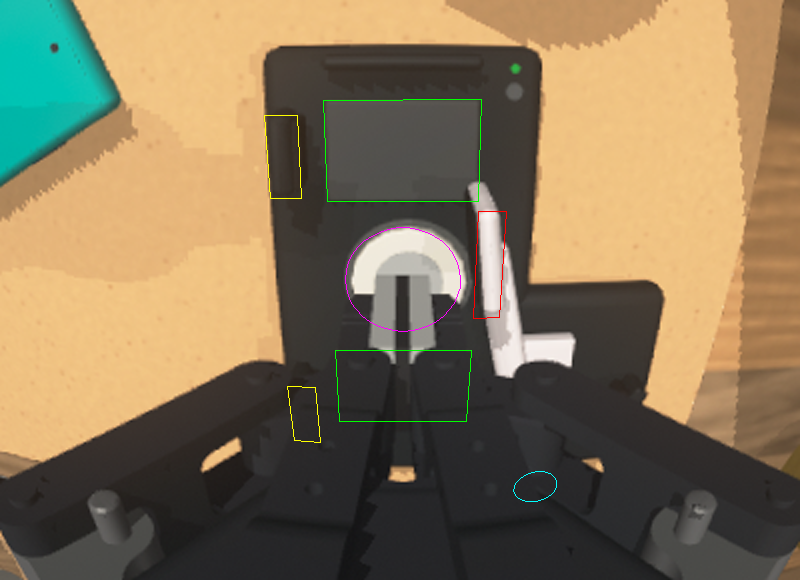

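```bash
python3 -m inch '[-2,-1,-20,0,0,0,0,-2,-1,-40,0,0,0,0,-2,-1,-40,0,0,0,0,-2,-1,-40,0,0,0,0]'
python3 -m inch '[0,2,0,0,0,0,0,0,4,0,0,0,0,0,0,6,0,0,0,0,0,0,6,0,0,0,0,0]'
python3 - <<'E'
# arc waypoints: world shift of the tool centre per clamp angle, from angle 0
import numpy as np
a=.0702;Rz=lambda t:np.array([[np.cos(t),-np.sin(t)],[np.sin(t),np.cos(t)]])
r=np.array([-90,-27-14.5]) # finger centre rel hinge
for th in np.arange(0,.76,.05):
    d=Rz(a)@(Rz(-th)@r-r);print(round(th,2),d.round(1))
E
```

```text
clock: 8.33
eef_pos: [0.4819, 0.0806, 0.0508]
tool_rot: [-0.035, 0.999, 0.0, 0.0]
ft_force: [-1.2, 0.2, 0.0]
grip_width: -0.0003
grasp_force: 0.0
clock: 8.67
eef_pos: [0.4827, 0.0872, 0.0511]
tool_rot: [-0.035, 0.999, 0.0, 0.001]
ft_force: [0.3, -0.7, -0.5]
grip_width: 0.0001
grasp_force: 0.0
0.0 [0. 0.]
0.05 [-2.3  4.4]
0.1 [-4.3  8.9]
0.15 [-6.2 13.5]
0.2 [-7.7 18.2]
0.25 [-9.1 23. ]
0.3 [-10.2  27.8]
0.35 [-11.1  32.7]
0.4 [-11.7  37.6]
0.45 [-12.1  42.5]
0.5 [-12.2  47.5]
0.55 [-12.1  52.4]
0.6 [-11.8  57.4]
0.65 [-11.2  62.3]
0.7 [-10.3  67.2]
0.75 [-9.2 72. ]
```

```bash
python3 -m inch '[0,2,0,0,0,0,0,0,2,0,0,0,0,0]'; python3 -m inch '[-1,2,0,0,0,-0.02,0,-2,4,0,0,0,-0.04,0,-3,6,0,0,0,-0.07,0,-4,9,0,0,0,-0.1,0,-4,9,0,0,0,-0.1,0]'; python3 -m inch '[-2,5,0,0,0,-0.05,0,-3,9,0,0,0,-0.1,0,-3,9,0,0,0,-0.1,0]'
```

```text
clock: 8.83
eef_pos: [0.4822, 0.0887, 0.0505]
tool_rot: [-0.035, 0.999, -0.0, 0.001]
ft_force: [-0.3, -1.2, 0.5]
grip_width: -0.0002
grasp_force: 0.3
clock: 9.25
eef_pos: [0.4779, 0.0976, 0.0503]
tool_rot: [0.016, 1.0, -0.0, 0.0]
ft_force: [0.6, -2.2, 2.7]
grip_width: -0.0002
grasp_force: 1.3
clock: 9.5
eef_pos: [0.4746, 0.1067, 0.0502]
tool_rot: [0.065, 0.998, -0.0, -0.0]
ft_force: [-0.1, -2.5, 2.4]
grip_width: 0.0007
grasp_force: 1.5
```

```bash
python3 -m inch '[-1,5,0,0,0,-0.05,0,-2,9,0,0,0,-0.1,0,-2,9,0,0,0,-0.1,0]'; python3 -m inch '[0,2,0,0,0,-0.025,0,-1,3,0,0,0,-0.03,0,-1,3,0,0,0,-0.03,0]';python3 -m inch '[0,2,0,0,0,-0.02,0,-1,3,0,0,0,-0.03,0,-1,3,0,0,0,-0.03,0]'
```

```text
clock: 9.75
eef_pos: [0.4723, 0.1155, 0.0501]
tool_rot: [0.114, 0.993, -0.0, -0.0]
ft_force: [-0.6, -3.4, 3.0]
grip_width: 0.0
grasp_force: 1.8
clock: 10.0
eef_pos: [0.4718, 0.1182, 0.05]
tool_rot: [0.129, 0.992, -0.0, 0.0]
ft_force: [0.1, -3.9, 3.1]
grip_width: 0.0001
grasp_force: 2.2
clock: 10.25
eef_pos: [0.4712, 0.1214, 0.0501]
tool_rot: [0.144, 0.99, -0.0, 0.0]
ft_force: [0.8, -5.1, 0.3]
grip_width: -0.0
grasp_force: 2.1
```

```bash
python3 -m inch '[0,2,0,0,0,-0.025,0,0,3,0,0,0,-0.03,0,0,3,0,0,0,-0.03,0]';python3 look.py w6 puck_top; python3 st.py
```

```text
clock: 10.5
eef_pos: [0.4708, 0.1245, 0.05]
tool_rot: [0.159, 0.987, -0.0, -0.0]
ft_force: [-0.3, -4.2, 1.1]
grip_width: 0.0004
grasp_force: 2.2
10.5 [0.4708 0.1245 0.05  ]
10.6 [ 0.2585  0.4066 -0.3431  0.8211  0.      0.5779] [ 0.0012 -0.0013  0.0004  0.0017  0.0017  0.0046] [0.4708 0.1245 0.05  ] [[-0.9494  0.314   0.    ]
 [ 0.314   0.9494  0.    ]] [ 0.1986 -5.3903  2.3539] -0.00014935905099352635
```

```bash
for i in 1; do python3 -m inch '[0,2,0,0,0,-0.02,0,0,3,0,0,0,-0.03,0,0,3,0,0,0,-0.03,0]'; done; python3 -m inch '[0,2,0,0,0,-0.02,0,0,3,0,0,0,-0.03,0,0,3,0,0,0,-0.03,0]'
```

```text
clock: 10.85
eef_pos: [0.4706, 0.1275, 0.05]
tool_rot: [0.174, 0.985, -0.0, -0.0]
ft_force: [0.2, -5.7, 2.7]
grip_width: 0.0004
grasp_force: 2.4
clock: 11.1
eef_pos: [0.4704, 0.1305, 0.05]
tool_rot: [0.189, 0.982, -0.0, -0.0]
ft_force: [-0.3, -4.3, 2.7]
grip_width: 0.0003
grasp_force: 2.5
```

```bash
python3 -m inch '[0,2,0,0,0,-0.02,0,0,3,0,0,0,-0.03,0,0,3,0,0,0,-0.03,0]'; python3 look.py w7 puck_top; python3 -c "
from ov import *
o=bot.get_obs();overlay('pics/w7.png','pics/o7.png',(.5033,.0835,.0702),o,(120,60,520,360),2,.48)"
```

```text
clock: 11.35
eef_pos: [0.4703, 0.1336, 0.05]
tool_rot: [0.203, 0.979, -0.0, -0.0]
ft_force: [-1.4, -4.3, 2.8]
grip_width: 0.0001
grasp_force: 2.4
11.35 [0.4703 0.1336 0.05  ]
```

View pics/o7.png

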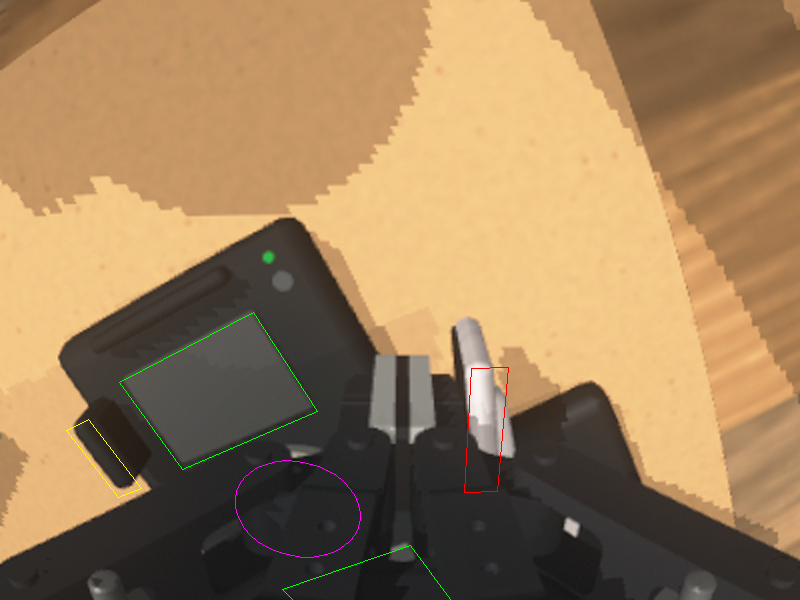

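```bash
python3 -m inch '[0,2,0,0,0,-0.02,0,0,3,0,0,0,-0.03,0,0,3,0,0,0,-0.03,0]'; python3 -m inch '[0,1,0,0,0,-0.02,0,0,2,0,0,0,-0.02,0,0,2,0,0,0,-0.02,0]'
```

```text
clock: 11.7
eef_pos: [0.4704, 0.1369, 0.05]
tool_rot: [0.218, 0.976, 0.0, -0.001]
ft_force: [-2.4, -3.2, 2.3]
grip_width: 0.0001
grasp_force: 1.6
clock: 11.95
eef_pos: [0.4705, 0.1389, 0.0499]
tool_rot: [0.228, 0.974, 0.0, -0.0]
ft_force: [-3.2, -2.3, 2.7]
grip_width: 0.0001
grasp_force: 1.7
```

```bash
python3 -m inch '[0,1,0,0,0,-0.02,0,0,2,0,0,0,-0.02,0,0,2,0,0,0,-0.02,0]'
python3 - <<'E'
from h import *
for c in("top","side"):
    cv2.imwrite(f"pics/{c}1.png",bot.camera(c))
a=cv2.imread("pics/top1.png")[190:270,250:350];b=cv2.imread("pics/side1.png")[190:270,290:390]
cv2.imwrite("pics/v2.png",cv2.resize(cv2.hconcat([a,b]),(800,320),interpolation=3))
E
```

```text
clock: 12.2
eef_pos: [0.4705, 0.1403, 0.0499]
tool_rot: [0.238, 0.971, -0.001, -0.0]
ft_force: [-3.0, -4.6, 2.9]
grip_width: 0.0002
grasp_force: 2.7
```

View pics/v2.png

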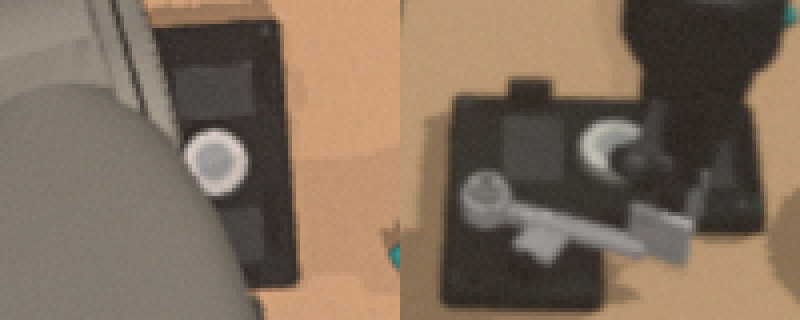

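The force dipped from 5–6 N to about 4 N and then rose again, which suggests the catch took hold. To test it, I'll ease back slowly.

```bash
python3 -m inch '[0,-1,0,0,0,0.01,0,0,-2,0,0,0,0.02,0,0,-2,0,0,0,0.02,0]';python3 -m inch '[0,-1,0,0,0,0.01,0,0,-2,0,0,0,0.02,0,0,-2,0,0,0,0.02,0]';python3 -m inch '[0,-1,0,0,0,0.01,0,0,-2,0,0,0,0.02,0,0,-2,0,0,0,0.02,0]'
```

```text
clock: 12.55
eef_pos: [0.4706, 0.1387, 0.0499]
tool_rot: [0.228, 0.974, 0.0, -0.0]
ft_force: [-3.1, -1.9, 1.7]
grip_width: -0.0001
grasp_force: 1.5
clock: 12.8
eef_pos: [0.472, 0.1372, 0.0504]
tool_rot: [0.218, 0.976, 0.001, 0.001]
ft_force: [0.7, -1.1, 1.2]
grip_width: 0.0
grasp_force: 0.0
clock: 13.05
eef_pos: [0.4713, 0.1347, 0.0502]
tool_rot: [0.208, 0.978, 0.0, 0.0]
ft_force: [0.1, 0.9, -0.2]
grip_width: 0.0002
grasp_force: 0.0
```

The force fell to zero while the arm stayed put, so the catch is holding. I'll retreat, rise and check.

```bash
python3 -m inch '[0,-10,0,0,0,0.1,0,0,-20,0,0,0,0.2,0,0,-25,20,0,0,0.3,0,0,-30,50,0,0,0.4,0,0,-40,90,0,0,0.5,0,0,-50,130,0,0,0.5,0,0,-60,170,0,0,0.5,0,0,-60,190,0,0,0.5,0]'
python3 look.py w8 holder jaw_face tab_face puck_top clamp_hinge
python3 -c "
from ov import *
o=bot.get_obs();overlay('pics/w8.png','pics/o8.png',(.5033,.0835,.0702),o,(240,80,500,280),3,.51)"
```

```text
clock: 13.72
eef_pos: [0.4727, 0.0736, 0.2454]
tool_rot: [-0.039, 0.999, 0.0, 0.004]
ft_force: [0.1, 0.2, -0.1]
grip_width: -0.0003
grasp_force: 0.0
holder 0.85 [328.4, 186.6] [0.5018, 0.0854, 0.0]
jaw_face 0.57 [300.8, 192.4] [0.5039, 0.0532, 0.025]
tab_face 0.68 [389.0, 180.6] [0.478, 0.1497, 0.04]
puck_top 0.88 [329.0, 197.5] [0.5097, 0.0864, 0.0185]
clamp_hinge 0.71 [364.8, 245.2] [0.5787, 0.1406, -0.0]
13.7167 [0.4727 0.0736 0.2454]
```

View pics/o8.png

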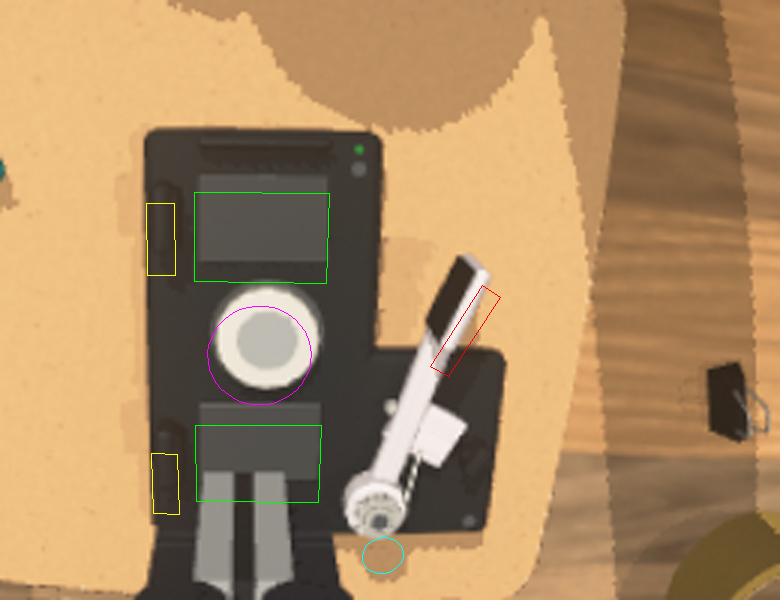

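The arm stands cocked by itself, clear of the bed. Its tab is at about (389,181) in the full wrist picture. Now I'll move to the phone.

```bash
python3 -m inch '[0,-40,20,0,0,0,100,0,-80,20,0,0,0,100,-5,-120,20,0,0,0,100,-10,-160,20,0,0,0,100,-15,-200,20,0,0,0,100,-20,-240,20,0,0,0,100,-22,-280,10,0,0,0,100,-22,-320,5,0,0,0,100]' >/dev/null
python3 -m inch '[0,0,0,0,0,0,100,0,0,0,0,0,0,100,0,0,0,0,0,0,100,0,0,0,0,0,0,100]'
cat > ph.py <<'E'
from h import *
import sys
z=float(sys.argv[1])
o=bot.get_obs();im=bot.camera("wrist");cv2.imwrite(f"pics/{sys.argv[2]}.png",im)
print(np.round(o["eef_pos"],4),R.from_quat(o["tool_rot"]).as_matrix()[:2,0].round(4))
for d in bot.silhouettes("wrist","phone")[:3]:
    m=d["mask"];ct,_=cv2.findContours(m.astype(np.uint8),0,1);c=max(ct,key=cv2.contourArea)[:,0,:]
    P=np.array([atz("wrist",u,z,o)[:2] for u in c+0.0])
    (cx,cy),(w,h),a=cv2.minAreaRect((P*1000).astype(np.float32))
    b=cv2.boxPoints(((cx,cy),(w,h),a));e=max((b[1]-b[0],b[2]-b[1]),key=np.linalg.norm)
    yaw=(np.arctan2(e[1],e[0])+np.pi/2)%np.pi-np.pi/2
    col=im[m].mean(0)
    print(round(d["confidence"],2),np.round(d["uv"]),"centre",round(cx,1),round(cy,1),"size",round(max(w,h),1),round(min(w,h),1),"yaw",round(float(yaw),3),"bgr",col.round())
E
python3 ph.py 0.012 p1
python3 -m inch '[-25,35,0,0,0,0,100,-50,40,-20,0,0,0,100,-50,40,-30,0,0,0,100,-50,40,-30,0,0,0,100,-50,40,-30,0,0,0,100]'>/dev/null
python3 ph.py 0.012 p2; python3 ph.py 0.0 p3
```

```text
clock: 15.02
eef_pos: [0.4487, -0.244, 0.2443]
tool_rot: [-0.041, 0.999, 0.001, -0.001]
ft_force: [0.7, 0.0, 0.1]
grip_width: 0.0848
grasp_force: 0.0
[ 0.4487 -0.244   0.2443] [-0.9967 -0.0814]
0.9 [436. 184.] centre 454.2 -97.9 size 134.2 64.5 yaw -1.051 bgr [149. 164.  24.]
0.76 [315. 189.] centre 482.2 -249.7 size 133.9 63.0 yaw 0.049 bgr [33. 41. 51.]
[ 0.3993 -0.2046  0.2156] [-0.9967 -0.0816]
0.83 [408. 225.] centre 453.1 -97.2 size 132.6 64.4 yaw -1.049 bgr [161. 177.  19.]
0.57 [278. 232.] centre 481.0 -249.2 size 133.5 63.5 yaw 0.047 bgr [35. 43. 52.]
[ 0.4005 -0.2056  0.2165] [-0.9967 -0.0808]
0.95 [408. 224.] centre 457.2 -93.2 size 137.7 68.1 yaw -1.051 bgr [160. 176.  20.]
0.92 [279. 228.] centre 487.2 -250.5 size 139.6 66.0 yaw 0.051 bgr [35. 43. 53.]
0.67 [554. 269.] centre 539.9 182.1 size 129.1 50.4 yaw -0.313 bgr [129. 134. 144.]
```

Run:
```python
from h import *
i=bot.camera_info("wrist");K=np.array(i["intrinsics"]);T=np.array(i["hand_eye"])
def r(u,v):
    a=np.array([(u-K[0,2])/K[0,0],(v-K[1,2])/K[1,1]]);q=np.hypot(*a);d=T[:3,:3]@np.r_[a/q*np.sin(q),np.cos(q)];return T[:3,3],d
# shut tip (o5), open tip w4
for u,v in((321.5,237.5),(240,250),(228,247),(257,243)):
    p,d=r(u,v)
    for X in(.011,-.011):
        print((u,v),X,((p+d*(X-p[0])/d[0])*1000).round(1))
im=cv2.imread("pics/p1.png");g=cv2.cvtColor(im,6)
print(bot.get_obs()["grip_width"])
for c in (240,236,232,228): print(c,g[235:275:2,c])
```

```text
(321.5, 237.5) 0.011 [11.   0.6 18.5]
(321.5, 237.5) -0.011 [-11.    0.7  64.8]
(240, 250) 0.011 [ 11.  -36.9   4. ]
(240, 250) -0.011 [-11.  -49.4  45.5]
(228, 247) 0.011 [ 11.  -43.5   6.6]
(228, 247) -0.011 [-11.  -58.2  49. ]
(257, 243) 0.011 [ 11.  -30.3  11.7]
(257, 243) -0.011 [-11.  -40.6  55.8]
0.08502465157581057
240 [182 182 181 181 180 182 180 183 183 180 181 182 180 180 179 173 168 166
 167 169]
236 [180 180 182 183 180 181 180 179 181 182 180 180 179 179 178 165 164 157
 152 142]
232 [182 183 182 181 181 181 180 114  70  41  41  40  39  39  39  39  37  38
  37  37]
228 [180 181 182 180 181 180 161  48  44  40  41  40  39  39  38  38  37  37
  35  36]
```

```bash
python3 -m inch '[20,-11,-30,0,0,-0.03,100,40,-22,-60,0,0,-0.03,100,60,-33,-90,0,0,-0.03,100,81,-44,-120,0,0,-0.03,100,81,-44,-150,0,0,-0.03,100,81,-44,-150,0,0,-0.03,100,81,-44,-150,0,0,-0.03,100]'
python3 st.py
```

```text
clock: 16.32
eef_pos: [0.4789, -0.2489, 0.0637]
tool_rot: [-0.025, 1.0, 0.001, -0.002]
ft_force: [0.5, -0.4, 0.3]
grip_width: 0.0854
grasp_force: 0.0
16.3167 [-0.4795  0.4769 -0.1791  0.9194  0.0001 -0.5291] [ 0.0003 -0.0644  0.033   0.0071  0.0016 -0.001 ] [ 0.4789 -0.2489  0.0637] [[-0.9988 -0.0496  0.004 ]
 [-0.0496  0.9988  0.0025]] [ 0.5099 -0.428   0.3019] 0.08537345665146145
```

```bash
python3 -m inch '[0,0,-20,0,0,0,100,0,0,-40,0,0,0,100,0,0,-45,0,0,0,100,0,0,-45,0,0,0,100,0,0,-45,0,0,0,88]'; python3 -m inch '[0,0,0,0,0,0,80,0,0,0,0,0,0,80,0,0,0,0,0,0,76,0,0,0,0,0,0,73,0,0,0,0,0,0,70,0,0,0,0,0,0,70]'
```

```text
clock: 16.73
eef_pos: [0.4808, -0.2499, 0.022]
tool_rot: [-0.025, 1.0, -0.001, 0.001]
ft_force: [-0.5, 0.3, 0.6]
grip_width: 0.0766
grasp_force: 0.0
clock: 17.23
eef_pos: [0.4803, -0.2497, 0.0213]
tool_rot: [-0.025, 1.0, -0.0, 0.001]
ft_force: [-1.7, 1.1, 5.3]
grip_width: 0.0605
grasp_force: 45.8
```

```bash
python3 -m inch '[0,0,10,0,0,0,65,0,0,30,0,0,0,65,0,0,60,0,0,0,65,0,20,90,0,0,0,65,2,55,100,0,0,0.01,65,5,90,100,0,0,0.021,65,8,125,100,0,0,0.021,65,10,160,100,0,0,0.021,65]'
python3 -m inch '[3,35,0,0,0,0,65,6,70,0,0,0,0,65,9,105,0,0,0,0,65,12,135,0,0,0,0,65,12,155,0,0,0,0,65,12,168,0,0,0,0,65,12,173,0,0,0,0,65,12,173,0,0,0,0,65]'
python3 -m inch '[0,0,0,0,0,0,65,0,0,0,0,0,0,65]';python3 ph.py 0.11 c1; python3 st.py
```

```text
clock: 17.9
eef_pos: [0.4898, -0.0881, 0.121]
tool_rot: [-0.035, 0.999, -0.0, 0.001]
ft_force: [0.5, 0.7, -2.0]
grip_width: 0.0601
grasp_force: 67.3
clock: 18.57
eef_pos: [0.5016, 0.0846, 0.1202]
tool_rot: [-0.036, 0.999, -0.0, -0.0]
ft_force: [-0.5, 0.0, -2.4]
grip_width: 0.0597
grasp_force: 67.2
clock: 18.73
eef_pos: [0.5017, 0.0826, 0.1201]
tool_rot: [-0.035, 0.999, -0.0, -0.0]
ft_force: [0.4, 0.3, -0.8]
grip_width: 0.0597
grasp_force: 67.2
[0.5017 0.0826 0.1201] [-0.9976 -0.0695]
0.9 [129. 131.] centre 442.2 -18.5 size 77.1 35.3 yaw -1.039 bgr [201. 216.  44.]
0.61 [321. 225.] centre 494.7 82.2 size 114.4 60.7 yaw 0.066 bgr [34. 33. 38.]
0.34 [209. 342.] centre 565.3 18.5 size 13.2 13.0 yaw -1.334 bgr [200. 171. 151.]
18.8333 [ 0.163   0.3563 -0.2004  1.0143 -0.0002  0.094 ] [-0.001   0.0003  0.001  -0.0006  0.0005  0.0008] [0.5018 0.0825 0.1201] [[-0.9976 -0.069   0.0001]
 [-0.069   0.9976 -0.0002]] [-0.4076  0.6896 -2.8535] 0.059727035532322045
```

```bash
python3 -m inch '[-1,3,-20,0,0,0,65,-1,3,-40,0,0,0,65,-1,3,-55,0,0,0,65,-1,3,-65,0,0,0,65,-1,3,-70,0,0,0,65,-1,3,-70,0,0,0,65,-1,3,-70,0,0,0,65]'; python3 -m inch '[0,0,-2,0,0,0,65,0,0,-3,0,0,0,65,0,0,-3,0,0,0,65]'; python3 st.py
```

```text
clock: 19.42
eef_pos: [0.5013, 0.0863, 0.0504]
tool_rot: [-0.035, 0.999, 0.0, 0.0]
ft_force: [-0.1, 0.7, -1.2]
grip_width: 0.0598
grasp_force: 67.2
clock: 19.67
eef_pos: [0.5013, 0.0867, 0.0476]
tool_rot: [-0.035, 0.999, 0.0, 0.001]
ft_force: [0.1, -0.8, -1.1]
grip_width: 0.0596
grasp_force: 67.2
19.6667 [ 0.1711  0.4438 -0.2884  0.8373  0.0001  0.1004] [ 0.0031  0.0004 -0.0028  0.0046  0.0008  0.0006] [0.5013 0.0867 0.0476] [[-0.9975 -0.0707 -0.0012]
 [-0.0707  0.9975  0.0002]] [ 0.1137 -0.811  -1.0668] 0.059649992393019324
```

```bash
python3 -m inch '[0,-1,0,0,0,0,65,0,-1,-1,0,0,0,65,0,-1,-1,0,0,0,65]'; python3 -m inch '[0,0,-1,0,0,0,65,0,0,-1,0,0,0,65]'
```

```text
clock: 19.92
eef_pos: [0.5009, 0.0856, 0.0462]
tool_rot: [-0.035, 0.999, 0.0, 0.0]
ft_force: [-0.7, -0.6, -2.0]
grip_width: 0.06
grasp_force: 67.2
clock: 20.08
eef_pos: [0.501, 0.0856, 0.0453]
tool_rot: [-0.035, 0.999, 0.0, 0.0]
ft_force: [-0.7, -1.0, 0.8]
grip_width: 0.0601
grasp_force: 67.5
```

```bash
python3 -m inch '[0,0,0,0,0,0,76,0,0,0,0,0,0,80,0,0,0,0,0,0,82,0,0,0,0,0,0,82,0,0,0,0,0,0,82]'; python3 -m inch '[0,0,8,0,0,0,82,0,0,20,0,0,0,82,0,0,40,0,0,0,82,0,0,80,0,0,0,82,0,0,120,0,0,0,82,-20,0,160,0,0,0,82,-35,0,195,0,0,0,100,-35,0,195,0,0,0,100]';python3 -m inch '[0,0,0,0,0,0,100,0,0,0,0,0,0,100,0,0,0,0,0,0,100]'; python3 ph.py 0.036 d1; python3 look.py d2 tab_face
```

```text
clock: 20.5
eef_pos: [0.5009, 0.0856, 0.0452]
tool_rot: [-0.035, 0.999, 0.0, 0.0]
ft_force: [0.1, 0.0, 0.5]
grip_width: 0.0697
grasp_force: 0.0
clock: 21.17
eef_pos: [0.4672, 0.0862, 0.2487]
tool_rot: [-0.036, 0.999, 0.001, 0.006]
ft_force: [1.8, 0.0, -0.2]
grip_width: 0.0852
grasp_force: 0.0
clock: 21.42
eef_pos: [0.4653, 0.0854, 0.239]
tool_rot: [-0.035, 0.999, -0.0, -0.001]
ft_force: [0.8, -0.3, -0.5]
grip_width: 0.0854
grasp_force: 0.0
[0.4653 0.0854 0.239 ] [-0.9975 -0.0706]
0.79 [319. 198.] centre 503.0 86.0 size 133.7 63.3 yaw 0.072 bgr [34. 38. 44.]
0.69 [180. 151.] centre 450.0 -80.5 size 126.8 59.0 yaw -1.042 bgr [166. 182.  39.]
0.66 [477. 218.] centre 510.9 281.4 size 39.0 19.7 yaw 0.348 bgr [38. 51. 64.]
tab_face 0.61 [381.2, 187.9] [0.4758, 0.1518, 0.04]
21.5167 [0.4652 0.0854 0.2385]
```

```bash
python3 -m inch '[20,0,-30,0,0,0,0,38,0,-60,0,0,0,0,38,0,-90,0,0,0,0,38,0,-120,0,0,0,0,38,0,-145,0,0,0,0,38,0,-165,0,0,0,0,38,0,-172,0,0,0,0,38,0,-172,0,0,0,0]';python3 -m inch '[0,0,0,0,0,0,0,0,0,-4,0,0,0,0,0,0,-4,0,0,0,0]';python3 st.py
```

```text
clock: 22.28
eef_pos: [0.5018, 0.0852, 0.0655]
tool_rot: [-0.035, 0.999, -0.0, -0.003]
ft_force: [0.3, 0.6, 0.1]
grip_width: -0.0001
grasp_force: 0.0
clock: 22.53
eef_pos: [0.5048, 0.0858, 0.065]
tool_rot: [-0.035, 0.999, 0.0, 0.001]
ft_force: [0.3, -0.7, -0.1]
grip_width: 0.0
grasp_force: 0.0
22.5333 [ 0.1682  0.4252 -0.262   0.8811  0.0001  0.0974] [-0.0001 -0.0055 -0.0044  0.0118  0.0009 -0.0006] [0.5048 0.0858 0.065 ] [[-0.9975 -0.0707 -0.0024]
 [-0.0707  0.9975  0.0004]] [ 0.2671 -0.7266 -0.0634] 4.6313460077449894e-05
```

```bash
python3 -m inch '[0,0,-2,0,0,0,0,0,0,-4,0,0,0,0,0,0,-4,0,0,0,0]';python3 -m inch '[0,0,-1,0,0,0,0,0,0,-2,0,0,0,0,0,0,-2,0,0,0,0]';python3 -m inch '[0,0,-1,0,0,0,0,0,0,-1,0,0,0,0]'
```

```text
clock: 22.78
eef_pos: [0.5039, 0.0856, 0.0603]
tool_rot: [-0.035, 0.999, 0.0, 0.0]
ft_force: [-0.5, -0.4, 0.5]
grip_width: -0.0001
grasp_force: 0.0
clock: 23.03
eef_pos: [0.5037, 0.0856, 0.058]
tool_rot: [-0.035, 0.999, 0.0, -0.0]
ft_force: [0.6, 0.2, -0.7]
grip_width: -0.0
grasp_force: 0.0
clock: 23.2
eef_pos: [0.5039, 0.0855, 0.0574]
tool_rot: [-0.035, 0.999, -0.0, 0.0]
ft_force: [-1.4, 0.2, 3.8]
grip_width: 0.0002
grasp_force: 1.8
```

```bash
python3 -m inch '[0,0,-1,0,0,0,0,0,0,-1,0,0,0,0]';python3 -m inch '[0,0,-1,0,0,0,0,0,0,-1,0,0,0,0]'
```

```text
clock: 23.37
eef_pos: [0.5039, 0.0856, 0.0561]
tool_rot: [-0.035, 0.999, 0.0, 0.0]
ft_force: [-0.3, -0.8, 0.3]
grip_width: 0.0002
grasp_force: 0.0
clock: 23.53
eef_pos: [0.5038, 0.0856, 0.0548]
tool_rot: [-0.035, 0.999, 0.0, -0.0]
ft_force: [0.4, -0.6, -1.6]
grip_width: -0.0
grasp_force: 0.0
```

```bash
python3 -m inch '[0,0,-1,0,0,0,0,0,0,-1,0,0,0,0]'; python3 -m inch '[0,0,-0.5,0,0,0,0,0,0,-0.5,0,0,0,0]'; python3 look.py e1 tab_face
```

```text
clock: 23.7
eef_pos: [0.5037, 0.0856, 0.0538]
tool_rot: [-0.035, 0.999, 0.0, -0.0]
ft_force: [-0.4, 0.4, 0.1]
grip_width: -0.0003
grasp_force: 0.0
clock: 23.87
eef_pos: [0.5038, 0.0856, 0.0534]
tool_rot: [-0.035, 0.999, 0.0, -0.0]
ft_force: [0.1, 0.6, -0.3]
grip_width: -0.0002
grasp_force: 0.0
tab_face 0.73 [379.7, 219.7] [0.4795, 0.1118, 0.04]
23.8667 [0.5038 0.0856 0.0534]
```

The press force vanished and the tab now reads about y = +30 mm in the cradle, so the arm has tripped. I'll retreat and verify.

```bash
python3 -m inch '[0,0,10,0,0,0,0,0,0,40,0,0,0,0,0,0,80,0,0,0,0,-10,0,120,0,0,0,0,-25,0,160,0,0,0,0,-38,0,186,0,0,0,0,-38,0,186,0,0,0,50,-38,0,186,0,0,0,100]';python3 -m inch '[0,0,0,0,0,0,100,0,0,0,0,0,0,100,0,0,0,0,0,0,100,0,0,0,0,0,0,100]'; python3 ph.py 0.031 f1; python3 look.py f2 tab_face eraser binder_clip tape_roll
python3 -c "
from ov import *
o=bot.get_obs();overlay('pics/f2.png','pics/of.png',(.5033,.0835,.0702),o,(270,110,430,270),3.6,.11,(.5033,.0835,.0702,.0305))"
```

```text
clock: 24.63
eef_pos: [0.4667, 0.0858, 0.2426]
tool_rot: [-0.036, 0.999, 0.0, 0.003]
ft_force: [0.3, -0.3, 0.9]
grip_width: 0.0232
grasp_force: 0.0
clock: 24.97
eef_pos: [0.4654, 0.0854, 0.2382]
tool_rot: [-0.035, 0.999, -0.0, -0.001]
ft_force: [-0.7, -0.2, 0.7]
grip_width: 0.0721
grasp_force: 0.0
[0.4654 0.0854 0.2382] [-0.9975 -0.0706]
0.88 [177. 150.] centre 450.7 -82.7 size 128.0 58.6 yaw -1.047 bgr [168. 183.  37.]
0.78 [316. 200.] centre 504.0 83.2 size 133.9 62.2 yaw 0.067 bgr [35. 39. 45.]
tab_face 0.69 [344.8, 187.4] [0.4787, 0.1123, 0.04]
eraser 0.83 [242.4, 294.9] [0.6597, -0.0138, 0.0]
binder_clip 0.84 [471.6, 217.4] [0.519, 0.294, 0.0]
tape_roll 0.75 [482.6, 279.4] [0.6187, 0.3433, 0.0]
25.0667 [0.4656 0.0855 0.2386]
```

View pics/of.png

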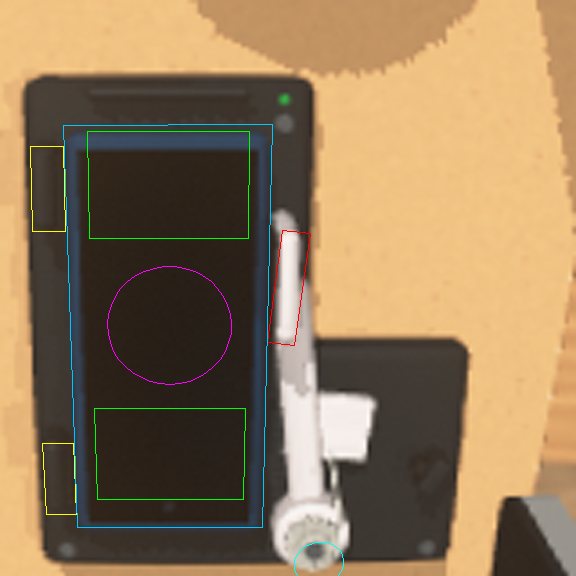

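The phone lies screen up at (504, 83) mm with yaw 0.067, within about 1 mm of the cradle's middle. The arm is shut against its side, and the eraser, binder clip and tape roll read about where they were at the start.

```bash
python3 -c "
from workcell import bot
print(bot.job_done())"
```

```text
the job is handed in; nothing more can be done
None
```

The phone is on charge: screen up and centred in the cradle to about 1 mm, with the clamp arm cocked on its catch first, then tripped by a light press of about 4 N and shut against its side, and the eraser, binder clip and tape roll untouched; handed in at about 25 s of the 67 s, and the hand-in gave no verdict.

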